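# Sort pens and scoop into the bench drawer and push it home

## Task

Tidy the seed bench: put the orange pen, the green pen and the seed scoop into the open drawer, lying flat, each in the compartment whose label on top of the unit shows its kind, then push the drawer fully home until it seats in its catch. Leave the pots, bottle, beaker and dish where they stand.

Things in the scene. Friction and masses are not known exactly. Their poses are not given: they have to be found in the camera images.
- unit: low blue drawer unit fixed to the bench, 270 (x) x 280 (y) x 78 high. Origin: centre of its underside. Its x axis points from the drawer front into the unit (the direction in which the drawer closes), y to the left of someone facing the front, z up. The edge of its top above the drawer opening lies at x = -123 mm
- drawer (a joint): how far the unit's drawer is open, m: 0 = fully home, front flush against the unit and held by the sprung catch; up to 0.2. The catch resists with about 8 N from 16 mm to 7 mm open, then pulls the drawer the rest of the way home. The drawer slides along the unit's -x as it opens and otherwise resists with about 1 N
- drawer_front (a point): centre of the white drawer front's outer face (276 wide, 72 high, its top 76 above the bench, 12 thick); axes as the unit's. An aluminium lip, 100 wide and 10 high, runs along the middle of the front 56 to 66 above the bench and stands 12 out from the face
- bin_left (a point): middle of the floor of the drawer's left (+y) compartment, 15 above the bench; axes as the unit's. Each compartment is about 225 long (x) x 121 wide (y) with walls 45 high and 5 thick, divider between the two. It moves with the drawer; with the drawer open by q only the front q - 5 mm of the compartment is uncovered, from x = -112 mm onwards in this frame
- bin_right (a point): the same for the right (-y) compartment
- label_pens: white label plate (66 x 100 x 6 high) on top of the unit, showing an orange and a green pen; it lies over the left or over the right half of the unit (63 mm from its middle line) and marks the compartment on that side for pens. Origin: centre of its underside, axes as the unit's
- label_scoop: white label plate of the same size showing a scoop (blue handle, dark grey blade), over the other half: marks the compartment for the scoop. Origin: centre of its underside, axes as the unit's
- pen_orange: flat-sided highlighter pen, 135 long x 22 wide x 16 high, lying flat; orange body with a black cap at +x. Origin: centre of the underside. x = long axis, z up. Loose, about 40 g
- pen_green: flat-sided highlighter pen, 135 long x 22 wide x 16 high, lying flat; green body with a black cap at +x. Origin: centre of the underside. x = long axis, z up. Loose, about 40 g
- scoop: seed scoop, 135 long, lying flat: blue handle 16 wide x 12 high from x = -67 to +20 mm, then a steel scoop 30 wide x 12 high to x = +67 mm. Origin: centre of the underside of the whole, x = long axis towards the scoop end, z up. Loose, about 60 g; balances close to its origin, where the handle can be gripped
- pot_a: white sample pot with a red cap, 56 diameter x 70 high, standing on the bench among the things to be put away; loose bystander. Origin: centre of the underside
- pot_b: white sample pot with a red cap, 56 diameter x 70 high, standing on the bench between the drawer and the things to be put away; loose bystander. Origin: centre of the underside
- bottle: amber reagent bottle, 64 diameter x 150 high, standing on the bench; loose bystander. Origin: centre of the underside
- beaker: glass beaker, 80 diameter x 95 high, standing on the bench; loose bystander. Origin: centre of the underside
- dish: closed white culture dish, 90 diameter x 16 high, lying on the bench; loose bystander. Origin: centre of the underside
- tube_rack: white test-tube rack fixed to the bench, 220 (x) x 70 (y), tubes up to 120 high; an obstacle on the right. Origin: centre of the underside
Not all that is in view belongs to the job. Of the things that look like the scoop, take the one that is farthest to the robot's left at the start.

How it is judged:
By the outcome, as a careful person would: the job done as asked, in the order asked, and still so for the second after the job is handed in, with the robot touching nothing.
It also fails if it takes over 72 s, if anything falls off the work surface, if the arm or the gripper's body presses on something with over 40 N, if the wrist force passes 120 N, or if a joint passes its speed limit or range.

## Robot

A 6-joint arm with a two-finger parallel gripper is mounted at the origin on the work surface. World frame = base frame: x ahead of the robot, y to its left, z up, the work surface at z = 0. Lengths are in m, angles in rad, forces in N, time in s.
With the tool pointing down it reaches from about 0.425 to 0.95 m from the base axis. Payload 3.5 kg.
Tool frame: the origin (TCP) lies on the centre line of the jaws, within the pads' length; the fingertips stand 8 mm ahead of it and the grasp point (between the pads) lies 11 mm behind it; z points along the fingers, y is the line along which they close (so a half turn about z gives the same grasp; the last joint's range is limited). The gripper opens to 85 mm and grips with 20 to 120 N. Pads are 22 mm wide; open, the fingers measure 114 mm over their backs; the gripper's body (76 mm by 85 mm) begins 54 mm behind the grasp point. The pads swing forward as they close: fully open they stand 13 mm farther back than shut.
Start: joints at [1.164, 0.286, 1.577, -0, 1.279, -0.15], TCP at [0.171, 0.653, 0.239] pointing down, gripper open.
Joint ranges: [-2.77, 2.77], [-0.9, 2.22], [0.21, 2.48], [-1.53, 4.67], [0.24, 2.81], [-2.84, 2.84]. Speed limits (rad/s): [2.79, 2.79, 3.14, 3.14, 3.14, 3.14].

## Interface

Orientations are given as a 3x3 rotation matrix whose columns are the frame's x, y, z axes.
In Python, from rig import get_obs, capture, finish_job gives the robot as it stands.
- The arm moves only by the shell command python3 -m inch 'ROWS'. ROWS is text: rows parted by semicolons, each of 5 numbers parted by spaces: the opening, from -1 (shut) to 1 (fully open), then the shift along the tool's x, y, z in mm, then the turn about the tool's z in degrees. A call has exactly 8 rows; each row is the pose to reach, as a shift and turn from the pose commanded when the call began, along the tool's axes at that moment; what a row does not reach only later rows make up. A row lasts 1/8 s, in which the tool goes at most 62.5 mm and 10.7 degrees, less where a joint would pass 70% of its speed; a pose out of reach is approached as far as the arm can. A call with a gripper value outside its range is refused whole. The fingers move at their own pace and stop on an object; the grip force is fixed at half the most. Time passes only in rows, so rows that repeat a pose let the fingers close, or fill a call up. It gives the time, the measured TCP pose, the force, the opening and the grip force at its end, in the units of the state.
- get_obs(): the state, without advancing time (a new reading comes with each control period).
- capture(name): name is "side" or "top" or "wrist"; returns a dict with "frame" (420x560x3 uint8, blue, green, red), "camera_matrix" (3x3 intrinsics, pixels), "R" (3x3) and "t" (3): a world point X has camera coordinates R X + t; the wrist camera has in their place "mount" (4x4, takes a point from camera to tool coordinates, whose origin is the TCP and whose axes are the flange's). Camera axes: x right, y down, z forward; pixel columns grow to the right and rows downward; lengths in m; the calibration is good to about 2 mm. A picture is of the moment at which its call begins: read the wrist's pose just before it. There is no depth.
- finish_job(): hands the job in; it is judged then, once.
The state is a dict: "time_s": time; "joints": joint angles; "qd": joint speeds; "joint_torque": joint torques, N m; "eef_pos": TCP position; "eef_rot": TCP orientation; "force": force on the tool from outside, world axes, zero at the start; "torque": the same for the moment, N m; "width": opening from 0.0 (shut) to 1.0 (fully open); "grasp_force": force on a finger pad.
Only numpy, scipy, OpenCV 4.12 (cv2) and the standard library are available. Lean on these libraries where they do the work, as an engineer would, in place of code of your own. Each camera call takes 0.05 s, during which the arm holds its last target. There are 200 camera calls.

## Working session

There is one attempt and no reset: what is moved stays moved. The work goes in short steps, Python scripts to look and compute and a shell command to move; the robot and the scene stay as the last step left them, time stands still between calls to the robot, and variables do not carry over. Pictures are saved under pics/ and viewed, at most 10 in all, crops included, and the job is handed in when it is done.

```bash
mkdir -p pics; ls; python3 - <<'E'
from rig import get_obs,capture
import cv2,pickle
o=get_obs();print({k:o[k] for k in('time_s','eef_pos','eef_rot','width')})
for n in('top','side'):
    c=capture(n);pickle.dump(c,open(f'{n}0.pkl','wb'));cv2.imwrite(f'pics/{n}0.png',c['frame']);print(n,c['camera_matrix'].tolist(),c['R'].tolist(),c['t'].tolist())
E
```

```text
pics
{'time_s': 0.0, 'eef_pos': array([0.17112268, 0.65228392, 0.23793162]), 'eef_rot': array([[-9.67221623e-01,  2.53931902e-01, -9.59457668e-04],
       [ 2.53933432e-01,  9.67219276e-01, -2.16408035e-03],
       [ 3.78476911e-04, -2.33678369e-03, -9.99997198e-01]]), 'width': 1.0024158950426272}
top [[417.67982262315405, 0.0, 280.9411630721518], [0.0, 417.67982262315405, 211.1665148253514], [0.0, 0.0, 1.0]] [[0.013380709834279874, -0.9997682419775324, -0.01686472464894744], [-0.9807421677446579, -0.009835687546808705, -0.19505911836669132], [0.19484803568894438, 0.019149976074020626, -0.9806464813603953]] [-0.10046287163456595, 0.5179540141368105, 1.12874632655089]
side [[415.4328011706997, 0.0, 282.7969190569255], [0.0, 415.4328011706997, 208.78397727536944], [0.0, 0.0, 1.0]] [[0.754292684818285, -0.656507230500155, 0.006387638893972665], [-0.3843112102174738, -0.4494000438761907, -0.8064393928034882], [0.5323038975348612, 0.6058364935071956, -0.5912822539228635]] [-0.47198671502552897, 0.21482778158517823, 1.2797775711993946]
```

View pics/top0.png

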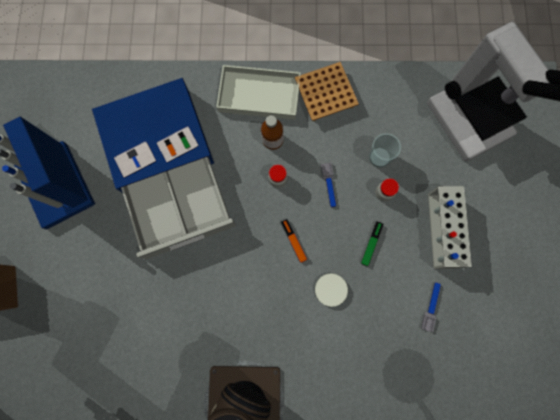

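View pics/side0.png

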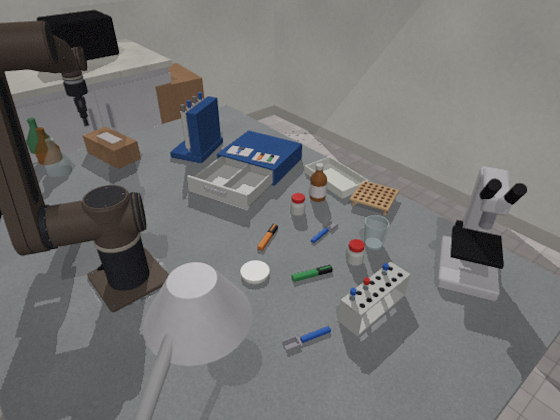

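Top view: drawer unit at (150,130)–(230,240); pens orange (293,241) and green (372,244). Pen label (178,143) lies over the image-right half and scoop label (134,157) over the image-left half. Scoop look-alikes are (330,187), near the pots, and (432,308), near the rack. I choose (330,187), farther to the robot's left. Other blue things, at (60,170) and on the rack, are not scoop-like.

```bash
cat > h.py <<'E'
import numpy as np,cv2,pickle
def load(n): return pickle.load(open(n,'rb'))
def ray(c,uv):
    uv=np.atleast_2d(np.float64(uv));K=c['camera_matrix']
    d=np.c_[uv,np.ones(len(uv))]@np.linalg.inv(K).T
    return -c['R'].T@c['t'], d@c['R']
def plane(c,uv,z):
    o,d=ray(c,uv);return o+d*((z-o[2])/d[:,2])[:,None]
def tri(c1,p1,c2,p2):
    o1,d1=ray(c1,p1);o2,d2=ray(c2,p2);d1=d1[0]/np.linalg.norm(d1);d2=d2[0]/np.linalg.norm(d2)
    s=np.linalg.lstsq(np.c_[d1,-d2],o2-o1,rcond=None)[0]
    a,b=o1+s[0]*d1,o2+s[1]*d2
    return (a+b)/2,np.linalg.norm(a-b)
def hsvmask(c,lo,hi): return cv2.inRange(cv2.cvtColor(c['frame'],cv2.COLOR_BGR2HSV),lo,hi)
def blobs(m,amin=30):
    n,l,s,ce=cv2.connectedComponentsWithStats(m)
    return [(ce[i],s[i],l==i) for i in range(1,n) if s[i,4]>=amin]
E
python3 - <<'E'
from h import *
t=load('top0.pkl');s=load('side0.pkl')
a=cv2.resize(t['frame'][150:220,260:400],(700,350),interpolation=3)
b=cv2.resize(t['frame'][120:260,100:250],(300,280),interpolation=3); b=cv2.copyMakeBorder(b,0,0,0,400,0)
b[:240,320:560]=cv2.resize(t['frame'][275:335,400:460],(240,240))
cv2.imwrite('pics/crop.png',np.vstack([a,b]))
cols=dict(orange=((5,150,100),(18,255,255)),green=((50,120,40),(85,255,255)),blue=((105,150,60),(125,255,255)),red=((0,180,90),(4,255,255)))
for n,(lo,hi) in cols.items():
  for nm,c in(('top',t),('side',s)):
    for ce,st,_ in blobs(hsvmask(c,lo,hi),25): print(n,nm,ce.round(1),st[2:],plane(c,ce,.012)[0].round(3))
E
```

```text
orange top [325.8  81. ] [ 34  35 269] [ 0.94  -0.227  0.012]
orange top [344.1  83.4] [ 9 12 35] [ 0.932 -0.284  0.012]
orange top [304.7  86.5] [11 15 44] [ 0.921 -0.162  0.012]
orange top [171.1 149.4] [ 9 12 53] [0.713 0.24  0.012]
orange top [297.1 247.7] [ 19  28 216] [ 0.42  -0.141  0.012]
orange side [319.4 176.9] [10 10 72] [0.852 0.026 0.012]
orange side [264.5 240.8] [ 14  18 113] [ 0.419 -0.143  0.012]
green top [184.8 141.9] [ 8 11 44] [0.738 0.2   0.012]
green top [377.6 228.7] [ 7 13 42] [ 0.478 -0.373  0.012]
green top [369.2 250.6] [ 16  30 224] [ 0.414 -0.347  0.012]
green side [305.  274.8] [ 27  12 164] [ 0.413 -0.349  0.012]
blue top [148.1 127. ] [ 117  110 6169] [0.785 0.316 0.012]
blue top [ 26.1 154.1] [  46   74 1416] [0.695 0.681 0.012]
blue top [135.5 161. ] [ 6 11 26] [0.676 0.346 0.012]
blue top [  5.5 168.3] [ 6  6 32] [0.65  0.738 0.012]
blue top [330.6 191.9] [ 10  29 151] [ 0.586 -0.239  0.012]
blue top [ 51.6 211.5] [ 60  30 647] [0.519 0.581 0.012]
blue top [454.1 255.7] [ 7  6 31] [ 0.403 -0.586  0.012]
blue top [433.9 297.9] [ 12  31 182] [ 0.285 -0.523  0.012]
blue side [200.7 132. ] [  52   66 1782] [0.701 0.712 0.012]
blue side [267.7 151.9] [  84   54 1692] [0.825 0.335 0.012]
blue side [319.1 235.1] [17 15 76] [ 0.581 -0.242  0.012]
blue side [385.3 266.3] [ 6  7 31] [ 0.631 -0.487  0.012]
blue side [352.9 291.1] [ 6  7 31] [ 0.474 -0.49   0.012]
blue side [315.2 334. ] [ 30  15 171] [ 0.282 -0.526  0.012]
red top [277.2 172.9] [ 17  17 217] [ 0.642 -0.081  0.012]
red top [389.3 186.9] [ 17  17 231] [ 0.603 -0.411  0.012]
red top [452.4 234.1] [ 7  5 26] [ 0.465 -0.586  0.012]
red side [298.2 200.1] [12  8 37] [ 0.669 -0.041  0.012]
red side [356.4 245.5] [ 15  12 146] [ 0.637 -0.362  0.012]
red side [366.3 280.9] [ 5  7 27] [ 0.536 -0.489  0.012]
```

View pics/crop.png

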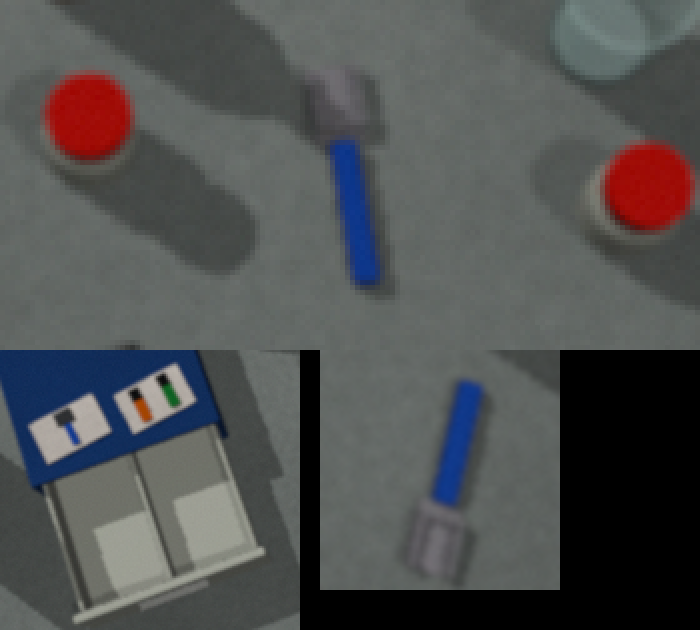

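The crop confirms it: the chosen tool has a blue handle (334,206)→(328,178) and a grey blade ending near (327,165). The scoop label is over the left (+y) half and the pen label over the right. Next I measure.

```bash
python3 - <<'E'
from h import *
t=load('top0.pkl');s=load('side0.pkl')
def item(lo,hi,near,zt):
    out=[]
    for c,p in((t,near[0]),(s,near[1])):
        b=min((b for b in blobs(hsvmask(c,lo,hi),40)),key=lambda b:np.hypot(*(b[0]-p)))
        out.append((b[0],b))
    X,e=tri(t,out[0][0],s,out[1][0])
    ys,xs=np.nonzero(out[0][1][2]);P=plane(t,np.c_[xs,ys],zt)[:,:2];m=P.mean(0)
    w,v=np.linalg.eigh(np.cov(P.T));a=v[:,1];pr=(P-m)@a
    print('tri',X.round(4),'err',round(e,4),'cen',m.round(4),'axis',a.round(3),'deg',round(np.degrees(np.arctan2(a[1],a[0])),1),'range',pr.min().round(3),pr.max().round(3))
item((5,150,100),(18,255,255),((297,247),(264,241)),.016)
item((50,120,70),(85,255,255),((369,250),(305,275)),.016)
item((105,150,60),(125,255,255),((330,192),(319,235)),.012)
# unit blue mask polygon in both views
for nm,c,p in(('top',t,(148,127)),('side',s,(267,152))):
    b=min(blobs(hsvmask(c,(105,120,40),(128,255,255)),500),key=lambda b:np.hypot(*(b[0]-p)))
    h=cv2.convexHull(max(cv2.findContours(b[2].astype(np.uint8),0,2)[0],key=len))
    q=cv2.approxPolyDP(h,4,True)[:,0];print(nm,[(x.tolist(),plane(c,x,.078)[0,:2].round(3).tolist()) for x in q])
P=lambda x:plane(t,x,.076)[0,:2].round(4)
print('front ends',P((140,254)),P((231,220)))
for nm,c,lo in(('top',t,60),('side',s,60)):
  for ce,st,_ in blobs(hsvmask(c,(0,0,165),(180,60,255)),60): print(nm,ce.round(1),st)
big=np.hstack([cv2.resize(t['frame'][140:270,100:250],(450,390),interpolation=3),cv2.resize(s['frame'][130:220,180:310],(345,390)[::1],interpolation=3)])
cv2.imwrite('pics/drw.png',big)
E
```

```text
tri [ 0.4204 -0.1413  0.0097] err 0.0005 cen [ 0.42   -0.1413] axis [-0.898 -0.439] deg -154.0 range -0.042 0.041
tri [ 0.4139 -0.3469  0.0095] err 0.0001 cen [ 0.4132 -0.3457] axis [-0.934  0.358] deg 159.0 range -0.041 0.041
tri [ 0.5862 -0.2388  0.0071] err 0.0016 cen [ 0.5858 -0.2387] axis [-0.987 -0.162] deg -170.7 range -0.043 0.043
top [([181, 78], [0.912, 0.206]), ([213, 162], [0.653, 0.099]), ([116, 188], [0.575, 0.369]), ([92, 109], [0.812, 0.461])]
side [([217, 154], [0.573, 0.364]), ([248, 131], [0.807, 0.456]), ([301, 144], [0.906, 0.201]), ([300, 158], [0.817, 0.111]), ([274, 184], [0.606, 0.029])]
front ends [0.3914 0.2869] [0.4878 0.0423]
top [263.7  96. ] [ 231   79   68   35 1775]
top [189.6 137.2] [183 128  14  20 102]
top [177.2 143.9] [170 133  17  22 163]
top [164.8 150.4] [158 141  15  20 109]
top [144.  154.3] [135 143  19  24 259]
top [125.4 163.9] [116 153  21  23 256]
top [330.9 289.5] [316 274  31  32 779]
side [129.2  59.2] [  83   42   87   36 1056]
side [26.3 80.6] [  6  70  57  24 633]
side [109.1 137.4] [ 99 133  21  10 106]
side [311.4 143.4] [285 134  53  28 356]
side [232.9 149.5] [227 146  12   8  61]
side [245.5 151.6] [239 148  14   8  69]
side [497.5 178.5] [482 166  27  32 358]
side [338.9 179.6] [323 168  42  23 387]
side [230.5 184.5] [188 175  79  20 329]
side [535.  244.7] [525 238  21  14 119]
side [552. 253.] [545 248  15  10  81]
side [254.5 270.2] [240 260  30  21 484]
side [191.2 280. ] [ 166  262   51   37 1443]
side [379.  286.7] [356 262  53  52 696]
side [449.7 273.9] [440 266  20  17 226]
side [388.6 300.2] [385 294   8  14  65]
side [374.8 311.8] [367 301  17  22 198]
```

View pics/drw.png

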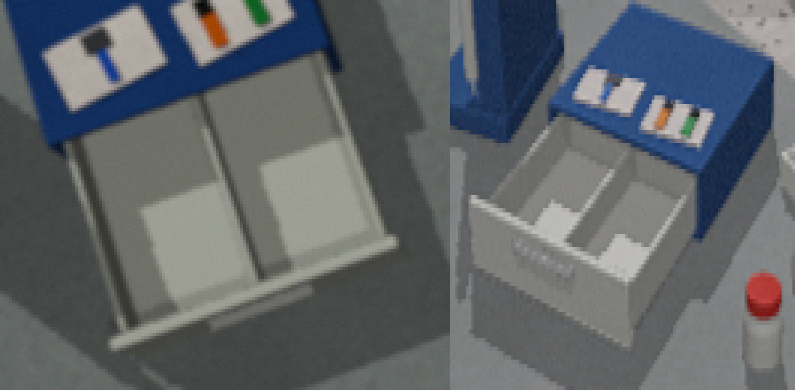

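The zoom shows the open drawer with its divider in the middle. The front's top corners are at (137,256) and (232,221) in the top view, and (188,176) and (249,195) in the side view. I triangulate these, along with the wall tops and label corners.

```bash
python3 - <<'E'
from h import *
t=load('top0.pkl');s=load('side0.pkl')
T=lambda x,y:(100+x/3,140+y/3)
S=lambda x,y:(180+(x-450)/2.654,130+y/4.333)
pts=dict(frontL=(T(112,347),S(472,198)),frontR=(T(397,242),S(633,283)),divfront=(T(262,280),S(567,247)),unitFL=(T(55,146),S(551,106)),
 divback=(T(203,98),S(633,152)),floorpatchL=(T(140,210),S(556,203)))
for k,(a,b) in pts.items():
    X,e=tri(t,a,s,b);print(k,X.round(4),round(e,4))
c=np.array([.736,.282]);th=np.radians(21.2);ux=np.array([np.cos(th),np.sin(th)]);uy=np.array([-ux[1],ux[0]])
for k,(a,b) in pts.items():
    X,_=tri(t,a,s,b);d=X[:2]-c;print(k,'unit frame',(d@ux).round(4),(d@uy).round(4))
# right wall floor / bystander positions
for nm,a,b,z in(('potb',(277.2,172.9),(298.2,197),.07),('pota',(389.3,186.9),(356.4,245.5),.07)):
    print(nm,plane(t,a,z)[0].round(3),plane(s,b,z)[0].round(3))
print('bottle',plane(t,(271,118),.15)[0].round(3),'dish',plane(t,(331,289.5),.016)[0].round(3),'beaker',plane(t,(386,147),.095)[0].round(3))
E
```

```text
frontL [0.3884 0.2918 0.0784] 0.0044
frontR [0.4892 0.0373 0.0731] 0.0064
divfront [0.4579 0.1605 0.061 ] 0.0151
unitFL [0.5749 0.362  0.076 ] 0.0025
divback [0.6306 0.2279 0.0619] 0.0114
floorpatchL [0.5301 0.2975 0.0129] 0.0097
frontL unit frame -0.3206 0.1348
frontR unit frame -0.3186 -0.1389
divfront unit frame -0.3032 -0.0127
unitFL unit frame -0.1213 0.1329
divback unit frame -0.1178 -0.0124
floorpatchL unit frame -0.1864 0.0889
potb [ 0.625 -0.083  0.07 ] [ 0.625 -0.086  0.07 ]
pota [ 0.587 -0.397  0.07 ] [ 0.582 -0.402  0.07 ]
bottle [ 0.755 -0.066  0.15 ] dish [ 0.304 -0.237  0.016] beaker [ 0.695 -0.386  0.095]
```

```bash
cat > go.py <<'E'
# usage: go.py x y z angdeg [...]: shift in tool axes (mm, deg) from the present pose for each waypoint
import sys,numpy as np
from rig import get_obs
o=get_obs();R=o['eef_rot'];p=o['eef_pos'];a0=np.degrees(np.arctan2(R[1,0],R[0,0]))
print('t',o['time_s'],'pos',p.round(4),'ang',round(a0,1),'F',np.round(o['force'],1),'w',round(o['width'],3))
v=np.array(sys.argv[1:],float).reshape(-1,4)
for w in v: print((R.T@(w[:3]-p)*1000).round(0),'turn',round(-((w[3]-a0+180)%360-180),1))
E
python3 go.py .45 .25 .22 190  .4433 -.1301 .15 206 .4433 -.1301 .05 206
```

```text
t 0.1 pos [0.1712 0.6523 0.238 ] ang 165.3 F [0.2 0.6 0.8] w 1.0
[-372. -318.   19.] turn -24.7
[-462. -687.   89.] turn -40.7
[-462. -687.  189.] turn -40.7
```

```bash
python3 -m inch '1 -62 -53 5 -5;1 -110 -94 8 -10;1 -156 -133 10 -14;1 -202 -173 12 -18;1 -248 -213 15 -22;1 -294 -252 18 -25;1 -340 -300 19 -25;1 -372 -318 19 -25'; python3 go.py .4433 -.1301 .15 206 .4433 -.1301 .05 206
```

```text
time_s: 1.1
eef_pos: [0.4507, 0.2486, 0.2198]
eef_rot: [[-0.984, -0.178, -0.001], [-0.178, 0.984, -0.0], [0.001, -0.0, -1.0]]
force: [0.6, 0.2, 0.0]
width: 1.0
grasp_force: 0.0
t 1.1 pos [0.4507 0.2486 0.2198] ang -169.8 F [0.6 0.2 0. ] w 1.0
[  75. -371.   70.] turn -15.8
[  74. -371.  170.] turn -15.8
```

```bash
cat > wc.py <<'E'
import sys,pickle,cv2,numpy as np
from rig import get_obs,capture
o=get_obs();c=capture('wrist');M=c['mount'];R=o['eef_rot']@M[:3,:3];T=o['eef_rot']@M[:3,3]+o['eef_pos']
c['R']=R.T;c['t']=-R.T@T;n=sys.argv[1];pickle.dump(c,open(n+'.pkl','wb'));cv2.imwrite(f'pics/{n}.png',c['frame'])
E
python3 wc.py w_drw; python3 -m inch '1 12 -60 12 -8;1 24 -120 24 -16;1 36 -180 36 -16;1 48 -240 48 -16;1 60 -300 60 -16;1 70 -350 70 -16;1 75 -371 70 -16;1 75 -371 70 -16'; python3 wc.py w_or
```

```text
time_s: 2.15
eef_pos: [0.4426, -0.1286, 0.1499]
eef_rot: [[-0.898, -0.44, -0.001], [-0.44, 0.898, 0.001], [0.0, 0.001, -1.0]]
force: [-0.3, 0.7, 0.6]
width: 1.001
grasp_force: 0.0
```

View pics/w_drw.png

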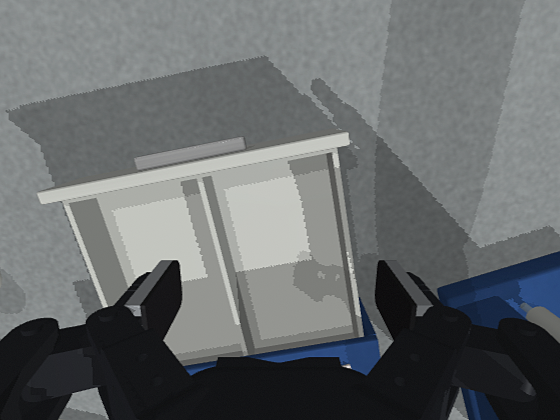

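View pics/w_or.png

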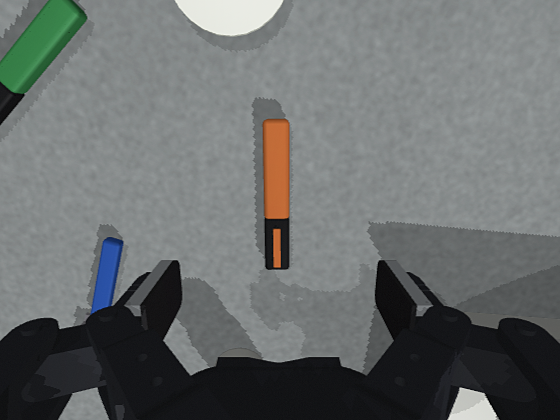

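Wrist views. Drawer: front top runs (40,195)–(348,138), the lip is at (190,153), and the divider runs (203,180)–(240,330). Orange pen: lies square between the jaws, ends at (277,120) and (277,269).

```bash
python3 - <<'E'
from h import *
d=load('w_drw.pkl');o=load('w_or.pkl')
p=plane(o,[(277,120),(277,269)],.016);print('pen ends',p.round(4).tolist(),'mid',p.mean(0).round(4),'len',np.linalg.norm(p[0]-p[1]).round(4))
pl=lambda uv,z:plane(d,uv,z)[0]
f=plane(d,[(38,192),(347,132)],.076);print('front outer',f.round(4).tolist(),f.mean(0).round(4),np.linalg.norm(f[0]-f[1]).round(4),np.degrees(np.arctan2(*(f[0]-f[1])[1::-1]))-90)
dv=plane(d,[(203,180),(240,322)],.06);print('div',dv.round(4).tolist())
w=plane(d,[(66,203),(337,153)],.06);print('walls',w.round(4).tolist())
fl=plane(d,[(190,322),(262,330)],.015)
F=f.mean(0)[:2];x=(f[1]-f[0])[:2];x/=np.linalg.norm(x);ux=np.array([x[1],-x[0]]);ux*=np.sign(ux[0]);uy=np.array([-ux[1],ux[0]])
print('F',F,'ux',ux,'div rel',[((q[:2]-F)@ux,(q[:2]-F)@uy) for q in dv],'walls rel',[((q[:2]-F)@ux,(q[:2]-F)@uy) for q in w])
E
python3 go.py .4433 -.1301 .011 206
```

```text
pen ends [[0.3842, -0.1577, 0.016], [0.5011, -0.1004, 0.016]] mid [ 0.4426 -0.129   0.016 ] len 0.1302
front outer [[0.4841, 0.0411, 0.076], [0.3857, 0.2954, 0.076]] [0.4349 0.1683 0.076 ] 0.2727 -158.847911735787
div [[0.4513, 0.1791, 0.06], [0.594, 0.2346, 0.06]]
walls [[0.4961, 0.0555, 0.06], [0.4054, 0.2943, 0.06]]
F [0.43494636 0.16828359] ux [0.93262587 0.36084482] div rel [(np.float64(0.019198577319941006), np.float64(0.00416129252765767)), (np.float64(0.17224277509358252), np.float64(0.004486715075758839))] walls rel [(np.float64(0.016302213615208658), np.float64(-0.1272267141987783)), (np.float64(0.01793711961698972), np.float64(0.1281845091953931))]
t 2.2 pos [ 0.4426 -0.1276  0.15  ] ang -153.8 F [ 0.2  0.8 -0.7] w 0.998
[  0.  -3. 139.] turn 0.2
```

```bash
python3 -m inch '1 0 -2 60 0;1 0 -2 110 0;1 0 -2 139 0;1 0 -2 139 0;-1 0 -2 139 0;-1 0 -2 139 0;-1 0 -2 139 0;-1 0 -2 139 0'; python3 go.py .4433 -.1301 .18 206 .5593 .1196 .16 201.2 .5593 .1196 .027 201.2
```

```text
time_s: 3.2
eef_pos: [0.4448, -0.13, 0.0126]
eef_rot: [[-0.897, -0.443, 0.002], [-0.443, 0.897, -0.001], [-0.001, -0.002, -1.0]]
force: [0.7, -0.8, 0.6]
width: 0.237
grasp_force: 60.4
t 3.2 pos [ 0.4448 -0.13    0.0126] ang -153.7 F [ 0.7 -0.8  0.6] w 0.237
[   1.    0. -167.] turn 0.3
[-213.  173. -147.] turn 5.1
[-213.  173.  -14.] turn 5.1
```

```bash
python3 -m inch '-1 0 0 -55 0;-1 0 0 -110 0;-1 -30 24 -145 5;-1 -75 61 -147 5;-1 -120 98 -147 5;-1 -165 134 -147 5;-1 -205 166 -147 5;-1 -213 173 -147 5'; python3 wc.py w_c1; python3 go.py  .5593 .1196 .16 201.2 .5593 .1196 .029 201.2
```

```text
time_s: 4.2
eef_pos: [0.5587, 0.1224, 0.1584]
eef_rot: [[-0.931, -0.366, 0.0], [-0.366, 0.931, 0.0], [-0.0, 0.0, -1.0]]
force: [-1.1, -1.1, -0.7]
width: 0.238
grasp_force: 60.4
t 4.25 pos [0.5585 0.1221 0.1582] ang -158.6 F [-0.8  0.4 -0.5] w 0.234
[ 0. -3. -2.] turn 0.2
[  0.  -3. 129.] turn 0.2
```

View pics/w_c1.png

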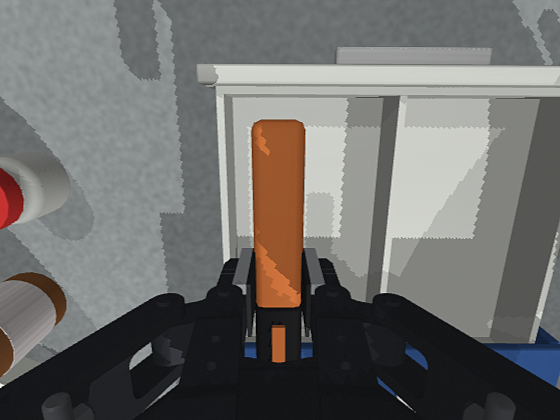

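The pen (278,120–330) hangs parallel to the walls. The right wall is at column ~230 and the divider at ~390–405.

```bash
python3 - <<'E'
from h import *
c=load('w_c1.pkl');P=plane(c,[(231,150),(392,150),(403,150),(300,86),(555,340)],.06)[:,:2]
F2=plane(c,[(300,66)],.076)[0,:2]
p=np.array([.5585,.1221]);th=np.radians(21.3);ux=np.array([np.cos(th),np.sin(th)]);uy=np.array([-ux[1],ux[0]])
print([(((q-p)@ux).round(4),((q-p)@uy).round(4)) for q in list(P)+[F2]])
E
```

```text
[(np.float64(-0.0448), np.float64(-0.0328)), (np.float64(-0.0453), np.float64(0.0811)), (np.float64(-0.0453), np.float64(0.0888)), (np.float64(-0.0876), np.float64(0.015)), (np.float64(0.1119), np.float64(0.2335)), (np.float64(-0.0979), np.float64(0.0138))]
```

```bash
python3 -m inch '-1 0 0 45 0;-1 0 0 90 0;-1 0 0 120 0;-1 0 0 130 0;-1 0 0 130 0;-0.28 0 0 130 0;-0.28 0 0 130 0;-0.28 0 0 130 0'; python3 go.py  .5593 .1196 .2 201.2 .4376 -.3556 .15 159
```

```text
time_s: 5.25
eef_pos: [0.5583, 0.1199, 0.0287]
eef_rot: [[-0.932, -0.363, 0.001], [-0.363, 0.932, -0.0], [-0.0, -0.0, -1.0]]
force: [-0.0, -0.0, 0.0]
width: 0.363
grasp_force: 0.0
t 5.25 pos [0.5583 0.1199 0.0287] ang -158.7 F [-0. -0.  0.] w 0.363
[  -1.   -1. -171.] turn 0.1
[ 285. -399. -121.] turn 42.3
```

```bash
python3 -m inch '-0.28 0 0 -50 0;-0.28 0 0 -100 0;-0.28 0 0 -150 0;1 34 -47 -150 8;1 68 -95 -150 16;1 102 -143 -150 24;1 136 -190 -150 32;1 170 -238 -150 40'; python3 go.py .4376 -.3556 .15 159
```

```text
time_s: 6.25
eef_pos: [0.4854, -0.165, 0.1786]
eef_rot: [[-0.946, 0.325, 0.001], [0.325, 0.946, -0.0], [-0.001, -0.0, -1.0]]
force: [1.0, -0.2, -1.1]
width: 1.001
grasp_force: 0.0
t 6.25 pos [ 0.4854 -0.165   0.1786] ang 161.0 F [ 1.  -0.2 -1.1] w 1.001
[ -17. -196.   29.] turn 2.0
```

```bash
python3 go.py .4376 -.3556 .15 159 .4376 -.3556 .011 159
```

```text
t 6.25 pos [ 0.4854 -0.165   0.1786] ang 161.0 F [ 1.  -0.2 -1.1] w 1.001
[ -17. -196.   29.] turn 2.0
[ -17. -196.  168.] turn 2.0
```

```bash
python3 -m inch '1 -5 -55 5 2;1 -10 -110 15 2;1 -15 -165 25 2;1 -17 -196 29 2;1 -17 -196 29 2;1 -17 -196 29 2;1 -17 -196 29 2;1 -17 -196 29 2'; python3 wc.py w_gr; python3 - <<'E'
from h import *
c=load('w_gr.pkl')
b=max(blobs(hsvmask(c,(45,100,40),(85,255,255)),200),key=lambda b:b[1][4])
print(b[0],b[1]);ys,xs=np.nonzero(b[2]);P=plane(c,np.c_[xs,ys],.016)[:,:2];m=P.mean(0);w,v=np.linalg.eigh(np.cov(P.T));a=v[:,1]*np.sign(v[0,1]);pr=(P-m)@a
print(m,a,np.degrees(np.arctan2(a[1],a[0])),pr.min(),pr.max(),'origin',m+a*(pr.min()+.0675))
# orange/blue height check via 2 views
E
python3 go.py .4376 -.3556 .011 159
```

```text
time_s: 7.25
eef_pos: [0.4398, -0.3536, 0.1496]
eef_rot: [[-0.936, 0.352, 0.0], [0.352, 0.936, -0.0], [-0.0, -0.0, -1.0]]
force: [-0.5, 0.2, -0.4]
width: 0.999
grasp_force: 0.0
[275.34789392 165.55772231] [ 263  116   27  101 2564]
[ 0.41250547 -0.34548304] [ 0.93210601 -0.36218557] -21.234479923720897 -0.04001755731049488 0.04310511889181878 origin [ 0.43812202 -0.35543679]
t 7.3 pos [ 0.4398 -0.3538  0.1496] ang 159.4 F [-0.4  0.2  0.2] w 0.998
[  1.  -2. 139.] turn 0.4
```

```bash
python3 -m inch '1 0 -1 60 0;1 0 -1 110 0;1 0 -1 139 0;1 0 -1 139 0;-1 0 -1 139 0;-1 0 -1 139 0;-1 0 -1 139 0;-1 0 -1 139 0'; python3 go.py .5412 .1662 .16 201.3
```

```text
time_s: 8.3
eef_pos: [0.4398, -0.3564, 0.0119]
eef_rot: [[-0.935, 0.354, 0.002], [0.354, 0.935, -0.002], [-0.002, -0.001, -1.0]]
force: [-0.2, -0.6, -0.1]
width: 0.236
grasp_force: 61.1
t 8.3 pos [ 0.4398 -0.3564  0.0119] ang 159.3 F [-0.2 -0.6 -0.1] w 0.236
[  90.  524. -149.] turn -42.0
```

```bash
python3 -m inch '-1 0 0 -55 0;-1 0 0 -110 0;-1 8 45 -149 -8;-1 17 98 -149 -16;-1 26 150 -149 -24;-1 35 204 -149 -32;-1 44 256 -149 -40;-1 53 309 -149 -42'; python3 go.py .5412 .1662 .16 201.3
```

```text
time_s: 9.3
eef_pos: [0.4987, -0.046, 0.1596]
eef_rot: [[-0.931, -0.364, 0.001], [-0.364, 0.931, -0.0], [-0.001, -0.0, -1.0]]
force: [0.7, 0.1, -0.0]
width: 0.239
grasp_force: 61.2
t 9.3 pos [ 0.4987 -0.046   0.1596] ang -158.6 F [ 0.7  0.1 -0. ] w 0.239
[-117.  182.   -0.] turn 0.1
```

```bash
python3 -m inch '-1 -30 47 0 0;-1 -60 94 0 0;-1 -90 140 0 0;-1 -110 170 0 0;-1 -117 182 0 0;-1 -117 182 0 0;-1 -117 182 0 0;-1 -117 182 0 0'; python3 wc.py w_c2;python3 go.py .5412 .1662 .16 201.3 .5412 .1662 .0275 201.3
```

```text
time_s: 10.3
eef_pos: [0.5416, 0.1631, 0.1593]
eef_rot: [[-0.932, -0.361, -0.0], [-0.361, 0.932, -0.0], [0.0, -0.0, -1.0]]
force: [0.7, -0.5, 0.4]
width: 0.236
grasp_force: 61.2
t 10.35 pos [0.5417 0.1633 0.1593] ang -158.8 F [-1.  -0.5 -1.1] w 0.235
[-1.  3. -1.] turn -0.1
[ -1.   3. 132.] turn -0.1
```

View pics/w_c2.png

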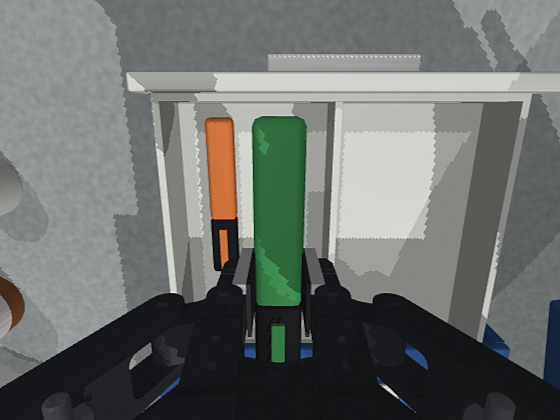

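The orange pen lies flat in the right compartment (220,118–270). The green one (279,117–360) hangs between it and the divider (332).

```bash
python3 -m inch '-1 0 3 45 0;-1 0 3 90 0;-1 0 3 120 0;-1 0 3 131 0;-1 0 3 131 0;-0.28 0 3 131 0;-0.28 0 3 131 0;-0.28 0 3 131 0'; python3 go.py  .5412 .1662 .2 201.2 .6042 -.2358 .15 189.3
```

```text
time_s: 11.35
eef_pos: [0.5409, 0.1672, 0.0289]
eef_rot: [[-0.932, -0.363, 0.001], [-0.363, 0.932, 0.0], [-0.001, -0.0, -1.0]]
force: [0.5, 0.0, 0.4]
width: 0.36
grasp_force: 0.0
t 11.35 pos [0.5409 0.1672 0.0289] ang -158.7 F [0.5 0.  0.4] w 0.36
[  -0.   -1. -171.] turn 0.1
[  87. -399. -121.] turn 12.0
```

```bash
python3 -m inch '-0.28 0 0 -50 0;-0.28 0 0 -100 0;-0.28 0 0 -150 0;0 11 -50 -150 6;1 23 -105 -150 12;1 35 -160 -150 12;1 47 -215 -150 12;1 59 -270 -150 12'; python3 go.py .6042 -.2358 .15 189.3 
```

```text
time_s: 12.35
eef_pos: [0.5837, -0.1076, 0.1787]
eef_rot: [[-0.987, -0.161, 0.001], [-0.161, 0.987, -0.0], [-0.001, -0.0, -1.0]]
force: [0.8, 0.2, -0.4]
width: 0.996
grasp_force: 0.0
t 12.35 pos [ 0.5837 -0.1076  0.1787] ang -170.7 F [ 0.8  0.2 -0.4] w 0.996
[   0. -130.   29.] turn -0.0
```

```bash
python3 -m inch '1 0 -50 0 0;1 0 -100 10 0;1 0 -130 29 0;1 0 -130 29 0;1 0 -130 29 0;1 0 -130 29 0;1 0 -130 29 0;1 0 -130 29 0'; python3 wc.py w_sc; python3 - <<'E'
from h import *
c=load('w_sc.pkl')
b=max(blobs(hsvmask(c,(105,120,50),(125,255,255)),200),key=lambda b:b[1][4])
print(b[0],b[1]);ys,xs=np.nonzero(b[2]);P=plane(c,np.c_[xs,ys],.012)[:,:2];m=P.mean(0);w,v=np.linalg.eigh(np.cov(P.T));a=v[:,1]*np.sign(v[0,1]);pr=(P-m)@a
print(m,a,np.degrees(np.arctan2(a[1],a[0])),pr.min(),pr.max(),'origin',m+a*(pr.min()+.067))
E
python3 go.py .6042 -.2358 .011 189.3
```

```text
time_s: 13.35
eef_pos: [0.6048, -0.2336, 0.1499]
eef_rot: [[-0.987, -0.162, 0.001], [-0.162, 0.987, -0.0], [-0.001, -0.0, -1.0]]
force: [0.6, 0.5, -1.0]
width: 1.001
grasp_force: 0.0
[275.60108696 174.21576087] [ 267  124   19  102 1840]
[ 0.58514389 -0.23865754] [0.98757756 0.15713228] 9.040482742208985 -0.04172934695496013 0.044688972101445734 origin [ 0.61010062 -0.23468671]
t 13.4 pos [ 0.6048 -0.2337  0.1497] ang -170.7 F [0.3 0.3 0.1] w 1.0
[  1.  -2. 139.] turn 0.0
```

View pics/w_sc.png

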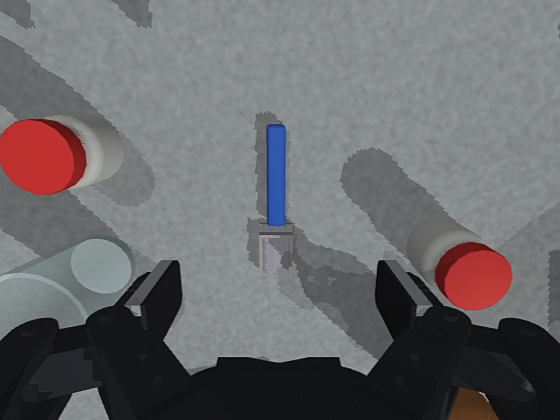

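The handle is at (276,124–225) with the blade behind it to ~(276,275). Both pots clear the jaws.

```bash
python3 -m inch '1 0 -2 60 0;1 0 -2 110 0;1 0 -2 139 0;1 0 -2 139 0;-1 0 -2 139 0;-1 0 -2 139 0;-1 0 -2 139 0;-1 0 -2 139 0'; python3 go.py .5046 .2603 .18 201.3
```

```text
time_s: 14.4
eef_pos: [0.6056, -0.2365, 0.0117]
eef_rot: [[-0.987, -0.162, 0.002], [-0.162, 0.987, -0.001], [-0.001, -0.001, -1.0]]
force: [1.3, -1.3, 1.2]
width: 0.16
grasp_force: 61.0
t 14.4 pos [ 0.6056 -0.2365  0.0117] ang -170.7 F [ 1.3 -1.3  1.2] w 0.16
[  19.  506. -169.] turn -12.0
```

```bash
python3 -m inch '-1 0 0 -55 0;-1 0 0 -110 0;-1 2 40 -165 -6;-1 4 95 -169 -12;-1 6 150 -169 -12;-1 8 205 -169 -12;-1 10 260 -169 -12;-1 12 315 -169 -12'; python3 go.py .5046 .2603 .16 201.3
```

```text
time_s: 15.4
eef_pos: [0.5415, 0.0745, 0.1795]
eef_rot: [[-0.932, -0.363, 0.0], [-0.363, 0.932, 0.0], [-0.0, -0.0, -1.0]]
force: [0.7, 0.8, -1.4]
width: 0.17
grasp_force: 60.1
t 15.4 pos [0.5415 0.0745 0.1795] ang -158.7 F [ 0.7  0.8 -1.4] w 0.17
[-33. 187.  20.] turn -0.0
```

```bash
python3 -m inch '-1 -10 55 0 0;-1 -20 110 0 0;-1 -30 160 10 0;-1 -33 187 20 0;-1 -33 187 20 0;-1 -33 187 20 0;-1 -33 187 20 0;-1 -33 187 20 0'; python3 wc.py w_c3;python3 go.py .5046 .2603 .16 201.3 .5046 .2603 .0275 201.3
```

```text
time_s: 16.4
eef_pos: [0.5057, 0.2582, 0.1598]
eef_rot: [[-0.932, -0.362, 0.001], [-0.362, 0.932, 0.0], [-0.001, -0.0, -1.0]]
force: [-0.1, 0.7, -0.5]
width: 0.165
grasp_force: 60.1
t 16.45 pos [0.5056 0.2583 0.1597] ang -158.8 F [-0.3  0.3 -1.6] w 0.166
[ 0.  2. -0.] turn -0.1
[  0.   2. 132.] turn -0.1
```

View pics/w_c3.png

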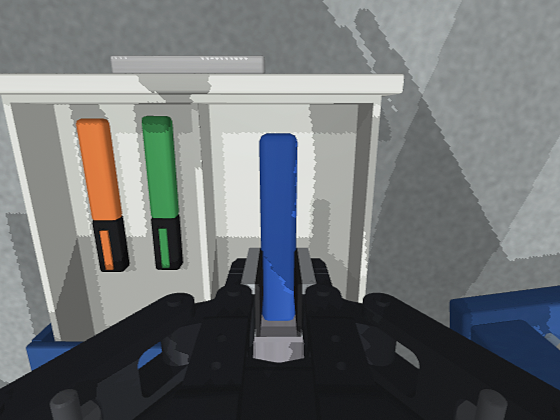

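Both pens lie flat in the right compartment, at columns 105 and 162. The scoop (278,135–360) hangs over the left one, between the divider (212) and the wall (370).

```bash
python3 -m inch '-1 0 1 45 0;-1 0 1 90 0;-1 0 1 120 0;-1 0 1 131 0;-1 0 1 131 0;-0.4 0 1 131 0;-0.4 0 1 131 0;-0.4 0 1 131 0'; python3 -m inch '-0.4 0 0 -40 0;-0.4 0 0 -90 0;-0.4 0 0 -140 0;-1 55 0 -140 0;-1 110 0 -140 0;-1 150 0 -140 0;-1 150 -30 -140 0;-1 150 -60 -140 0'; python3 wc.py w_end; python3 go.py .37 .14 .16 201.3 .37 .14 .05 201.3 .4 .152 .05 201.3
```

```text
time_s: 17.45
eef_pos: [0.5051, 0.2601, 0.029]
eef_rot: [[-0.932, -0.363, 0.001], [-0.363, 0.932, 0.0], [-0.001, -0.0, -1.0]]
force: [-0.3, 0.1, 0.9]
width: 0.302
grasp_force: 0.0
time_s: 18.45
eef_pos: [0.3864, 0.1491, 0.1687]
eef_rot: [[-0.931, -0.364, 0.002], [-0.364, 0.931, 0.0], [-0.001, -0.0, -1.0]]
force: [0.2, -0.1, 0.5]
width: -0.001
grasp_force: 0.0
t 18.5 pos [0.3878 0.1469 0.169 ] ang -158.7 F [ 1.9 -1.3 -0.6] w -0.0
[19.  0.  9.] turn -0.0
[ 19.   0. 119.] turn -0.0
[-13.   1. 119.] turn -0.0
```

```bash
python3 - <<'E'
from h import *
c=load('w_end.pkl')
F=np.array([.437,.1665]);ux=np.array([.932,.362]);uy=np.array([-.362,.932])
for n,lo,hi,z in(('blue',(105,120,50),(125,255,255),.027),('orange',(5,150,80),(18,255,255),.031),('green',(50,100,40),(85,255,255),.031)):
    for ce,st,l in blobs(hsvmask(c,lo,hi),300):
        ys,xs=np.nonzero(l);P=(plane(c,np.c_[xs,ys],z)[:,:2]-F);print(n,st,'along',(P@ux).min().round(3),(P@ux).max().round(3),'lat',(P@uy).min().round(3),(P@uy).max().round(3))
E
python3 go.py .398 .152 .16 201.3 .398 .152 .053 201.3
```

```text
t 18.5 pos [0.3878 0.1469 0.169 ] ang -158.7 F [ 1.9 -1.3 -0.6] w -0.0
[-11.   1.   9.] turn -0.0
[-11.   1. 116.] turn -0.0
```

```bash
cat > chk.py <<'E'
from h import *
from rig import capture
F=np.array([.437,.1665]);ux=np.array([.932,.362]);uy=np.array([-.362,.932])
for cam in('top','side'):
  c=capture(cam)
  for n,lo,hi,z in(('blue',(105,120,50),(125,255,255),.027),('orange',(5,150,80),(18,255,255),.031),('green',(50,100,40),(85,255,255),.031),('redcaps',(0,180,90),(4,255,255),.07)):
    for ce,st,l in blobs(hsvmask(c,lo,hi),25):
        ys,xs=np.nonzero(l);Q=plane(c,np.c_[xs,ys],z)[:,:2];P=Q-F
        if n=='redcaps' or abs(P.mean(0)@uy)<.14 and -.1<P.mean(0)@ux<.2: print(cam,n,st,Q.mean(0).round(3),'along',(P@ux).min().round(3),(P@ux).max().round(3),'lat',(P@uy).min().round(3),(P@uy).max().round(3))
E
python3 chk.py; python3 -m inch '-1 -11 0 20 0;-1 -11 0 50 0;-1 -11 0 80 0;-1 -11 0 116 0;-1 -11 0 116 0;-1 -11 0 116 0;-1 -11 0 116 0;-1 -11 0 116 0';python3 go.py .408 .155 .053 201.3
```

```text
top blue [154 208   9  14  72] [0.51 0.26] along 0.082 0.122 lat 0.054 0.069
top orange [200 179   6  11  33] [0.6   0.136] along 0.125 0.158 lat -0.092 -0.084
top orange [203 192  15  28 198] [0.537 0.11 ] along 0.031 0.116 lat -0.099 -0.079
top green [184 185   6  12  43] [0.58  0.182] along 0.122 0.157 lat -0.043 -0.033
top green [187 198  15  29 208] [0.517 0.157] along 0.03 0.114 lat -0.048 -0.027
top redcaps [269 165  17  17 218] [ 0.625 -0.083] along 0.061 0.109 lat -0.323 -0.278
top redcaps [381 179  17  17 231] [ 0.587 -0.397] along -0.087 -0.04 lat -0.604 -0.555
top redcaps [449 232   7   5  25] [ 0.456 -0.563] along -0.252 -0.241 lat -0.695 -0.678
side green [236 184   8   6  32] [0.539 0.161] along 0.075 0.113 lat -0.054 -0.031
side redcaps [292 195  12   8  40] [ 0.611 -0.1  ] along 0.048 0.102 lat -0.33 -0.286
side redcaps [349 240  15  12 144] [ 0.582 -0.402] along -0.099 -0.042 lat -0.606 -0.558
side redcaps [364 278   5   7  26] [ 0.487 -0.521] along -0.214 -0.19 lat -0.665 -0.652
time_s: 19.6
eef_pos: [0.398, 0.1538, 0.0536]
eef_rot: [[-0.932, -0.363, 0.003], [-0.363, 0.932, 0.0], [-0.003, -0.001, -1.0]]
force: [-0.6, -0.5, 0.1]
width: -0.002
grasp_force: 0.0
t 19.6 pos [0.398  0.1538 0.0536] ang -158.7 F [-0.6 -0.5  0.1] w -0.002
[-10.  -3.   1.] turn -0.0
```

```bash
python3 -m inch '-1 -6 0 0 0;-1 -12 0 0 0;-1 -18 0 0 0;-1 -25 0 0 0;-1 -33 0 0 0;-1 -42 0 0 0;-1 -52 0 0 0;-1 -62 0 0 0'; python3 -m inch '-1 -10 0 0 0;-1 -20 0 0 0;-1 -30 0 0 0;-1 -40 0 0 0;-1 -50 0 0 0;-1 -60 0 0 0;-1 -70 0 0 0;-1 -80 0 0 0'; python3 go.py .5 .2 .053 201.3
```

```text
time_s: 20.6
eef_pos: [0.4552, 0.1763, 0.0521]
eef_rot: [[-0.932, -0.363, -0.001], [-0.363, 0.932, -0.0], [0.001, 0.0, -1.0]]
force: [-0.5, -1.7, -0.7]
width: 0.004
grasp_force: 0.7
time_s: 21.6
eef_pos: [0.53, 0.2054, 0.0523]
eef_rot: [[-0.932, -0.363, 0.0], [-0.363, 0.932, -0.0], [-0.0, -0.0, -1.0]]
force: [-1.1, -0.8, -1.0]
width: 0.002
grasp_force: 0.7
t 21.6 pos [0.53   0.2054 0.0523] ang -158.7 F [-1.1 -0.8 -1. ] w 0.002
[30.  6. -1.] turn -0.0
```

```bash
python3 -m inch '-1 -8 0 0 0;-1 -15 0 0 0;-1 -21 0 0 0;-1 -27 0 0 0;-1 -32 0 0 0;-1 -36 0 0 0;-1 -38 0 0 0;-1 -40 0 0 0'; python3 -m inch '-1 -2 0 0 0;-1 -4 0 0 0;-1 -6 0 0 0;-1 -8 0 0 0;-1 -9 0 0 0;-1 -10 0 0 0;-1 -10 0 0 0;-1 -10 0 0 0'
```

```text
time_s: 22.6
eef_pos: [0.5667, 0.2197, 0.0524]
eef_rot: [[-0.932, -0.363, 0.0], [-0.363, 0.932, 0.0], [-0.0, 0.0, -1.0]]
force: [-0.1, -0.5, 0.9]
width: 0.001
grasp_force: 0.5
time_s: 23.6
eef_pos: [0.576, 0.2234, 0.0523]
eef_rot: [[-0.932, -0.363, 0.0], [-0.363, 0.932, 0.0], [-0.0, 0.0, -1.0]]
force: [-0.7, 0.6, -0.4]
width: -0.001
grasp_force: 0.0
```

```bash
for i in 1; do :; done; python3 -m inch '-1 -1 0 0 0;-1 -2 0 0 0;-1 -3 0 0 0;-1 -4 0 0 0;-1 -5 0 0 0;-1 -5 0 0 0;-1 -5 0 0 0;-1 -5 0 0 0'; python3 chk.py | grep -v red; python3 - <<'E'
from h import *
from rig import capture
c=capture('top');pickle.dump(c,open('top1.pkl','wb'))
C=np.array([.736,.282]);ux=np.array([.932,.362]);uy=np.array([-.362,.932])
for lat in(-.12,-.1,.1,.12):   # brightness profile along unit x at z=.076
    r=[]
    for x in np.arange(-.20,-.10,.006):
        w=C+x*ux+lat*uy;q=c['R']@np.r_[w,.076]+c['t'];u=c['camera_matrix']@q;u=u[:2]/u[2]
        r.append(tuple(int(v) for v in c['frame'][int(round(u[1])),int(round(u[0]))][[0,2]]))
    print(lat,r)
E
```

```text
time_s: 24.6
eef_pos: [0.5787, 0.2244, 0.0523]
eef_rot: [[-0.932, -0.363, -0.006], [-0.363, 0.932, -0.002], [0.006, 0.0, -1.0]]
force: [-7.1, -3.8, 5.2]
width: -0.0
grasp_force: 4.1
-0.12 [(82, 81), (80, 78), (78, 77), (82, 81), (82, 79), (75, 78), (75, 80), (74, 79), (74, 79), (89, 94), (163, 172), (137, 145), (99, 105), (88, 89), (95, 21), (104, 19), (104, 20)]
-0.1 [(76, 75), (79, 78), (80, 78), (83, 81), (81, 80), (80, 79), (73, 79), (73, 79), (74, 79), (107, 115), (166, 176), (110, 135), (11, 120), (36, 83), (95, 20), (104, 21), (103, 20)]
0.1 [(37, 55), (36, 53), (34, 53), (37, 55), (39, 58), (40, 58), (35, 54), (36, 55), (37, 55), (37, 56), (35, 54), (37, 56), (36, 55), (38, 57), (37, 57), (37, 53), (31, 31)]
0.12 [(36, 57), (38, 57), (37, 55), (34, 55), (38, 58), (36, 56), (39, 58), (37, 57), (40, 59), (39, 59), (39, 59), (38, 59), (37, 58), (37, 57), (37, 58), (38, 57), (33, 35)]
```

Now the catch is felt (~8 N) and a gap remains behind the front, so I push on.

```bash
python3 -m inch '-1 -1 0 0 0;-1 -2 0 0 0;-1 -3 0 0 0;-1 -4 0 0 0;-1 -5 0 0 0;-1 -6 0 0 0;-1 -6 0 0 0;-1 -6 0 0 0'; python3 -m inch '-1 -1 0 0 0;-1 -2 0 0 0;-1 -3 0 0 0;-1 -4 0 0 0;-1 -5 0 0 0;-1 -6 0 0 0;-1 -6 0 0 0;-1 -6 0 0 0'
```

```text
time_s: 25.75
eef_pos: [0.5838, 0.2264, 0.0522]
eef_rot: [[-0.932, -0.363, -0.007], [-0.363, 0.932, -0.002], [0.007, 0.0, -1.0]]
force: [-8.7, -3.3, 6.9]
width: 0.002
grasp_force: 4.5
time_s: 26.75
eef_pos: [0.5923, 0.2296, 0.0526]
eef_rot: [[-0.932, -0.363, 0.001], [-0.363, 0.932, 0.0], [-0.001, -0.0, -1.0]]
force: [0.5, -0.1, -0.1]
width: 0.002
grasp_force: 0.0
```

```bash
python3 -m inch '-1 -1 0 0 0;-1 -2 0 0 0;-1 -3 0 0 0;-1 -4 0 0 0;-1 -4 0 0 0;-1 -4 0 0 0;-1 -4 0 0 0;-1 -4 0 0 0'
```

```text
time_s: 27.75
eef_pos: [0.5924, 0.2297, 0.0524]
eef_rot: [[-0.931, -0.364, -0.009], [-0.364, 0.932, -0.004], [0.01, 0.0, -1.0]]
force: [-10.5, -5.1, 9.0]
width: 0.005
grasp_force: 6.0
```

A hard stop: no further travel at 11 N, and 16 mm since the catch was first felt, so it has seated. I back off and verify.

```bash
python3 -m inch '-1 5 0 0 0;-1 15 0 0 0;-1 35 0 0 0;-1 60 0 0 0;-1 60 0 -50 0;-1 60 0 -110 0;-1 60 0 -150 0;-1 60 0 -150 0'; python3 -m inch '-1 0 -50 0 0;-1 0 -100 0 0;-1 0 -150 0 0;-1 0 -150 0 0;-1 0 -150 0 0;-1 0 -150 0 0;-1 0 -150 0 0;-1 0 -150 0 0';python3 chk.py; python3 - <<'E'
from h import *
from rig import capture
c=capture('top')
C=np.array([.736,.282]);ux=np.array([.932,.362]);uy=np.array([-.362,.932])
for lat in(-.11,-.06,.06,.1,.12):
    r=[]
    for x in np.arange(-.16,-.10,.004):
        q=c['R']@np.r_[C+x*ux+lat*uy,.076]+c['t'];u=c['camera_matrix']@q;u=u[:2]/u[2]
        r.append(tuple(int(v) for v in c['frame'][int(round(u[1])),int(round(u[0]))][[0,2]]))
    print(lat,r)
print('bottle/dish diff',[(n,cv2.absdiff(c['frame'],load('top0.pkl')['frame'])[v-14:v+14,u-14:u+14].mean().round(2)) for n,u,v in(('bottle',271,130),('dish',331,290),('beaker',386,147),('potb',277,173),('pota',389,187))])
E
```

```text
time_s: 28.75
eef_pos: [0.542, 0.2097, 0.2074]
eef_rot: [[-0.932, -0.363, 0.01], [-0.363, 0.932, 0.002], [-0.01, -0.002, -1.0]]
force: [0.2, 0.3, -0.3]
width: 0.004
grasp_force: 0.0
time_s: 29.75
eef_pos: [0.5939, 0.0701, 0.2024]
eef_rot: [[-0.931, -0.364, 0.0], [-0.364, 0.931, 0.0], [-0.0, -0.0, -1.0]]
force: [0.5, 0.6, -0.3]
width: 0.004
grasp_force: 0.0
top redcaps [269 165  17  17 218] [ 0.625 -0.083] along 0.061 0.109 lat -0.323 -0.278
top redcaps [381 179  17  17 231] [ 0.587 -0.396] along -0.087 -0.04 lat -0.604 -0.555
top redcaps [449 232   7   5  27] [ 0.456 -0.563] along -0.252 -0.241 lat -0.695 -0.677
side redcaps [292 198  12   5  35] [ 0.609 -0.102] along 0.05 0.086 lat -0.33 -0.289
side redcaps [349 240  15  12 142] [ 0.582 -0.402] along -0.1 -0.042 lat -0.606 -0.558
side redcaps [364 278   6   7  28] [ 0.487 -0.521] along -0.214 -0.19 lat -0.667 -0.652
-0.11 [(39, 59), (42, 62), (43, 63), (37, 56), (39, 58), (39, 57), (29, 45), (30, 45), (33, 48), (35, 52), (35, 54), (37, 56), (37, 57), (39, 58), (29, 46)]
-0.06 [(35, 55), (36, 54), (35, 55), (36, 56), (35, 55), (38, 57), (36, 54), (29, 35), (28, 29), (30, 30), (29, 33), (40, 57), (36, 58), (39, 61), (39, 60)]
0.06 [(52, 62), (59, 66), (63, 67), (66, 70), (66, 70), (65, 68), (64, 68), (86, 91), (122, 130), (146, 153), (108, 104), (86, 45), (93, 18), (91, 13), (93, 16)]
0.1 [(67, 66), (67, 67), (64, 70), (65, 69), (64, 69), (63, 68), (67, 72), (85, 89), (165, 175), (168, 177), (140, 142), (100, 53), (108, 18), (109, 20), (111, 24)]
0.12 [(65, 63), (67, 68), (68, 70), (74, 78), (75, 79), (75, 79), (78, 84), (107, 113), (147, 155), (170, 179), (123, 115), (105, 39), (109, 21), (109, 20), (108, 19)]
bottle/dish diff [('bottle', np.float64(11.71)), ('dish', np.float64(22.95)), ('beaker', np.float64(16.03)), ('potb', np.float64(13.42)), ('pota', np.float64(12.58))]
```

```bash
python3 - <<'E'
from h import *
from rig import capture,get_obs
a=load('top0.pkl');c=capture('top')
print((c['R']-a['R']).max(),(c['t']-a['t']).max(),a['frame'].mean(),c['frame'].mean())
(dx,dy),r=cv2.phaseCorrelate(np.float32(a['frame'][60:320,260:,1]),np.float32(c['frame'][60:320,260:,1]));print('shift',dx,dy,r)
for n,u,v in(('bottle',271,130),('dish',331,290),('beaker',386,147),('potb',277,173),('pota',389,187)):
    g=lambda f:np.float32(f[v-20:v+20,u-20:u+20,1]);print(n,cv2.matchTemplate(c['frame'][v-26:v+26,u-26:u+26],a['frame'][v-20:v+20,u-20:u+20],cv2.TM_CCOEFF_NORMED).max().round(3),cv2.minMaxLoc(cv2.matchTemplate(c['frame'][v-26:v+26,u-26:u+26],a['frame'][v-20:v+20,u-20:u+20],cv2.TM_CCOEFF_NORMED))[3],'(6,6)=unmoved', a['frame'][v,u],c['frame'][v,u])
E
```

```text
0.0 0.0 92.96468962585034 100.39090136054422
shift 0.02298334778643607 0.009286603379877079 0.861359268894902
bottle 0.999 (6, 6) (6,6)=unmoved [ 6 31 61] [10 36 73]
dish 0.954 (6, 6) (6,6)=unmoved [173 191 187] [196 214 211]
beaker 0.995 (6, 6) (6,6)=unmoved [82 84 76] [97 99 90]
potb 0.999 (6, 6) (6,6)=unmoved [  8  13 161] [  9  13 183]
pota 0.999 (6, 6) (6,6)=unmoved [  6  10 159] [  9  16 181]
```

Only the brightness has changed: the bystanders have not moved, and the drawer is shut against the unit.

```bash
python3 -c "
from rig import finish_job
print(finish_job())"
```

```text
the job is handed in; nothing more can be done
None
```

The job is handed in at about 30 s: both pens are in the right compartment and the scoop in the left, the drawer is pushed home past its catch, and the pots, bottle, beaker and dish have not moved.

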